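Fill the table caddy

TASK

Get the table caddy ready to carry out: stand the two plain black mills in its narrow compartments and the sauce bottle (the shorter bottle) and the red-lidded jar in its wide ones, with the two tall pieces (sauce bottle and tall mill) in the back row by the high back and the two short ones (jar and short mill) in front. Set everything upright on the caddy's floor, setting it down gently rather than dropping it; the spice jars and the tall oil bottle belong to the kitchen, so leave them standing where they are.

Things in the scene. Friction and masses are not known exactly. Their poses are not given: they have to be found in the camera images.
- caddy: Fixed plywood caddy 178 (x) by 160 mm (y), turned any way. High back (104 mm, hand hole) on its +x side; other walls 55 mm. Origin: footprint centre at z = 0. Dividers 49 mm high make 4 compartments, floor at z = 8 mm; centre (x, y) and inner x by y in its frame, mm: front wide (-43, 33) 80x82; front narrow (-43, -44) 80x60; back wide (41, 33) 76x82; back narrow (41, -44) 76x60.
- short_mill: Short plain black mill (salt), a straight cylinder 43 mm in diameter and 103 mm high, with a fine pale ring near its top. About 0.16 kg. Origin: centre of the underside; z up. Round, so its yaw does not matter.
- tall_mill: Tall plain black mill (pepper), same style, a straight cylinder 44 mm in diameter and 144 mm high. About 0.21 kg. Origin: centre of the underside; z up. Round, so its yaw does not matter.
- sauce_bottle: The shorter of the two bottles: a slim dark-filled sauce bottle with a red and white label, 57 mm in diameter and 211 mm high, narrowing above the shoulder to a yellow cap; to the fingers it is a smooth taper, 57 mm wide at z = 110 mm, 34 mm at 190 mm, 29 mm at the top; best held by the cap. About 0.47 kg. Origin: centre of the underside; z up. Round, so its yaw does not matter.
- spread_jar: Jar of spread with a red screw lid, 100 mm high, body 60 to 62 mm in diameter, lid 65 mm in diameter from z = 88 to 99 mm. About 0.44 kg. Origin: centre of the underside; z up. Round, so its yaw does not matter.
- spice_a: Look-alike: spice jar, clear with a coloured label and a dark cap, 41 mm in diameter, 105 mm high. Stays where it is. Origin: centre of the underside; z up. Round, so its yaw does not matter.
- spice_b: Look-alike: a second spice jar like the first, 41 mm in diameter, 105 mm high. Stays where it is. Origin: centre of the underside; z up. Round, so its yaw does not matter.
- oil_bottle: Look-alike: the taller bottle, clear glass with green label and yellow cap, 61 mm wide and 268 mm high. Stays where it is. Origin: centre of the underside; z up. Round, so its yaw does not matter. (Mind the wall cupboard for the arm: it hangs right of y = -0.22 m, beyond x = 0.52 m, from z = 0.47 m up.)
Not all that is in view belongs to the job. Leave any blue look-alike of the short_mill alone.

How it is judged:
At the end, for the whole second after the job is handed in: Jar front wide, sauce bottle back wide, short mill front narrow, tall mill back narrow; each upright (0.12 rad), on the caddy's floor (within 5 mm), released and at rest; both spice jars and the oil bottle upright and within 30 mm of where they stood (x of spread_jar in the frame of caddy between -0.083 and -0.003 m and y of spread_jar in the frame of caddy between -0.008 and 0.074 m and z of spread_jar in the frame of caddy between 0.004 and 0.013 m and angle between each of spread_jar, sauce_bottle, short_mill, tall_mill, spice_a, spice_b, oil_bottle's own z axis and vertical below 0.12 rad and linear speed of each of spread_jar, sauce_bottle, short_mill, tall_mill below 0.02 m/s and x of sauce_bottle in the frame of caddy between 0.003 and 0.079 m and y of sauce_bottle in the frame of caddy between -0.008 and 0.074 m and z of sauce_bottle in the frame of caddy between 0.004 and 0.013 m and x of short_mill in the frame of caddy between -0.083 and -0.003 m and y of short_mill in the frame of caddy between -0.074 and -0.014 m and z of short_mill in the frame of caddy between 0.004 and 0.013 m and x of tall_mill in the frame of caddy between 0.003 and 0.079 m and y of tall_mill in the frame of caddy between -0.074 and -0.014 m and z of tall_mill in the frame of caddy between 0.004 and 0.013 m and distance of each of spice_a, spice_b, oil_bottle from where it was at the start of the episode below 0.03 m); the robot touches nothing.
It fails at once if a spice jar or the oil bottle is knocked over or carried off (angle between any of spice_a, spice_b, oil_bottle's own z axis and vertical above 0.5 rad or distance of any of spice_a, spice_b, oil_bottle from where it was at the start of the episode above 0.06 m).
It fails at once if a mill, the sauce bottle or the jar is dropped into the caddy (it falls in at over 0.75 m/s, as from 3 cm) ((linear speed of short_mill above 0.75 m/s and horizontal distance between short_mill and caddy below 0.09 m and z of short_mill in the frame of caddy below 0.06 m) or (linear speed of tall_mill above 0.75 m/s and horizontal distance between tall_mill and caddy below 0.09 m and z of tall_mill in the frame of caddy below 0.06 m) or (linear speed of sauce_bottle above 0.75 m/s and horizontal distance between sauce_bottle and caddy below 0.09 m and z of sauce_bottle in the frame of caddy below 0.06 m) or (linear speed of spread_jar above 0.75 m/s and horizontal distance between spread_jar and caddy below 0.09 m and z of spread_jar in the frame of caddy below 0.06 m)).
It also fails if it takes over 115 s, if anything falls off the work surface, if the arm or the gripper's body presses on something with over 40 N, if the wrist force passes 120 N, or if a joint passes its speed limit or range.

ROBOT

A 6-joint arm with a two-finger parallel gripper is mounted at the origin on a cart in front of the work surface, level with it; the furniture and walls round the work are solid. World frame = base frame: x ahead of the robot, y to its left, z up, the work surface at z = 0. Lengths are in m, angles in rad, forces in N, time in s.
With the tool pointing down it reaches from about 0.3 to 0.825 m from the base axis. Payload 5.4 kg.
Tool frame: the origin (TCP) lies at the very end of the fingers, on their centre line; the grasp point (between the pads) lies 19 mm behind it; z points along the fingers, y is the line along which they close (so a half turn about z gives the same grasp; the last joint's range is limited). The gripper opens to 92 mm and grips with 3 to 60 N. Pads are 20 mm wide; open, the fingers measure 128 mm over their backs; the gripper's body (75 mm by 189 mm) begins 69 mm behind the grasp point.
Start: joints at [-1.463, 0.158, 1.597, -0, 1.386, -0.21], TCP at [0.18, -0.546, 0.215] pointing down, gripper open.
Joint ranges: [-2.91, 2.91], [-0.94, 2.29], [0.18, 2.7], [-1.29, 4.43], [0.17, 2.64], [-3, 3]. Speed limits (rad/s): [2.57, 2.57, 3.14, 3.14, 3.14, 3.14].

INTERFACE

Orientations are given as a rotation vector (axis times angle).
In Python, from workcell import bot gives the robot as it stands. Calls block until the motion is done:
- bot.goto(position, orientation): joint-space move of the TCP to a pose.
- bot.line_to(position, rot=None, max_speed=0.15): straight line of the TCP; rot=None keeps the orientation; max_speed is the mean speed in m/s.
- bot.set_joints(angles): joint-space move.
- bot.set_gripper(opening, newtons=None): opening from 0.0 (shut) to 1.0 (fully open); newtons is the grip in N (None keeps the last); returns when the fingers have stopped.
- bot.hold(seconds).
- bot.inverse_kinematics(position, orientation): joint angles nearest the present ones, or None.
- bot.read_camera(name): name is "scene" or "top"; returns a dict with "pixels" (480x640x3 uint8, blue, green, red), "fx", "fy", "cx", "cy" (pixels), "R" (3x3) and "t" (3): a world point X has camera coordinates R X + t. Camera axes: x right, y down, z forward; pixel columns grow to the right and rows downward; lengths in m; the calibration is good to about 2 mm. A picture is of the moment at which its call begins. There is no depth.
A pose or a line that the arm cannot do raises bot.MotionError and nothing moves.
- bot.job_done(): hands the job in; it is judged then, once.
Readings, each from a call of its own:
- bot.current_clock(): time.
- bot.current_joints(): joint angles.
- bot.current_joint_vel(): joint speeds.
- bot.current_effort(): joint torques, N m.
- bot.current_ee_pos(): TCP position.
- bot.current_tool_rot(): TCP orientation.
- bot.current_contact_force(): force on the tool from outside, world axes, zero at the start.
- bot.current_ft_torque(): the same for the moment, N m.
- bot.current_opening(): opening from 0.0 (shut) to 1.0 (fully open).
- bot.current_grip_force(): force on a finger pad.
Only numpy, scipy, OpenCV 4.12 (cv2) and the standard library are available. Lean on these libraries where they do the work, as an engineer would, in place of code of your own. Each camera call takes 0.05 s, during which the arm holds its last target. There are 200 camera calls.

## Working session

There is one attempt and no reset: what is moved stays moved. The work goes in short steps, each a Python script; the robot and the scene stay as the last script left them, time stands still between calls to the robot, and variables do not carry over. Pictures are saved under pics/ and viewed, at most 14 in all, crops included, and the job is handed in when it is done.

```bash
mkdir -p pics; ls; python3 - <<'E'
from workcell import bot
import cv2,numpy as np
for n in("scene","top"):
    c=bot.read_camera(n);cv2.imwrite(f"pics/{n}0.png",c["pixels"]);np.savez(f"{n}0.npz",**c)
    R=np.array(c["R"]);print(n,c["fx"],c["cx"],c["cy"],(-R.T@c["t"]).round(3),R.round(3).tolist())
E
```

```text
pics
scene 525.2132551704843 321.2800892023122 238.5618808560427 [-0.017  0.768  0.626] [[-0.773, -0.634, -0.026], [-0.331, 0.437, -0.836], [0.541, -0.638, -0.548]]
top 448.83097769761923 315.66399136421217 227.84724796294782 [0.379 0.151 0.975] [[-0.442, -0.897, -0.005], [-0.878, 0.433, -0.203], [0.185, -0.085, -0.979]]
```

View pics/scene0.png

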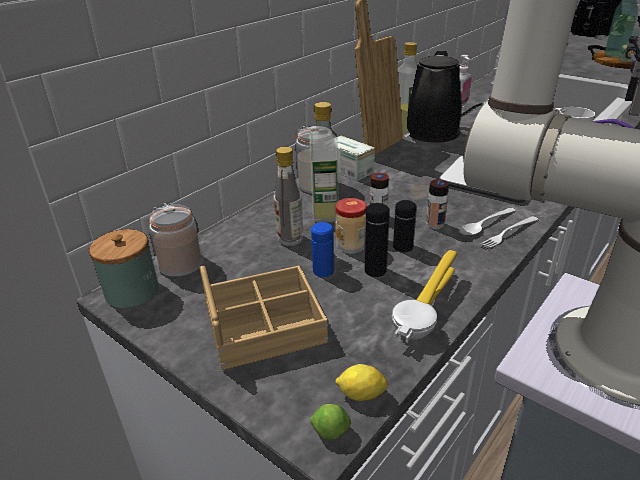

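View pics/top0.png

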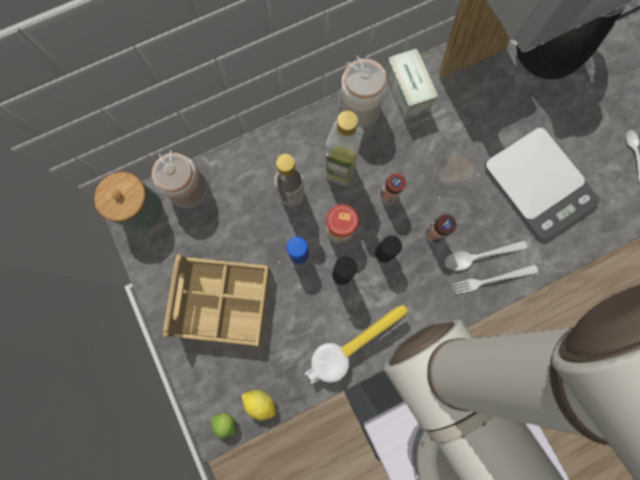

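Scene view: the candidates are the tall mill (376,240), the short mill (404,226), the blue decoy (322,250), the spice jars (379,190) and (438,205), the sauce bottle (287,200), the taller oil bottle (322,165) and the red-lid jar (350,225). The caddy is at (265,312), with its high back on the left at (207,310). I'll check these choices in one close crop per view.

```bash
python3 - <<'E'
import cv2
a=cv2.imread("pics/scene0.png")[90:290,260:460];cv2.imwrite("pics/sc1.png",cv2.resize(a,None,fx=3,fy=3,interpolation=2))
a=cv2.imread("pics/top0.png")[145:350,160:460];a=cv2.convertScaleAbs(a,alpha=1.6,beta=10);cv2.imwrite("pics/tc1.png",cv2.resize(a,None,fx=2.6,fy=2.6,interpolation=2))
E
```

```text
(no output)
```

View pics/sc1.png

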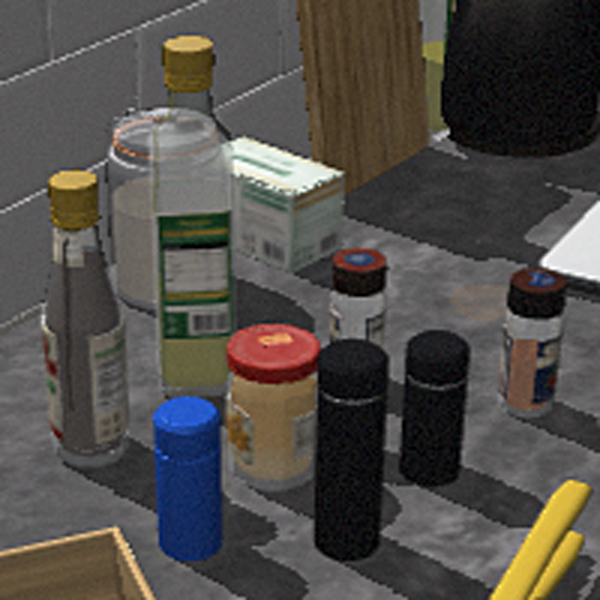

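View pics/tc1.png

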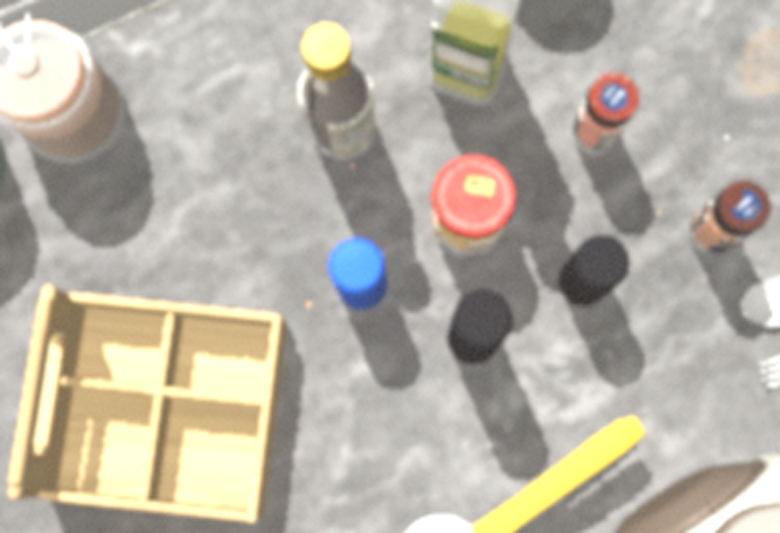

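The close crops confirm the choice: two plain black cylinders with pale rings (tall at 376,240 in the scene view, short at 404,226), not the spice jars or the blue one. In the top view the tall mill is at about (345,270), the short mill at (388,248), the jar lid at (342,220) and the sauce cap at (286,163). The caddy's back is on the image left and its wide compartments are lower.

```bash
cat > vis.py <<'E'
import numpy as np,cv2
def cast(c,uv,z):
    R,t=np.array(c["R"]),np.array(c["t"]);d=R.T@np.array([(uv[0]-c["cx"])/c["fx"],(uv[1]-c["cy"])/c["fy"],1]);o=-R.T@t
    return (o+d*(z-o[2])/d[2])
def proj(c,X):
    p=np.array(c["R"])@np.array(X)+np.array(c["t"]);return np.array([c["fx"]*p[0]/p[2]+c["cx"],c["fy"]*p[1]/p[2]+c["cy"]])
def blob(c,kind,box):
    x0,y0,x1,y1=box;im=c["pixels"][y0:y1,x0:x1];h=cv2.cvtColor(im,cv2.COLOR_BGR2HSV)
    H,S,V=[h[...,i].astype(int) for i in range(3)]
    m={"black":V<38,"red":((H<8)|(H>172))&(S>150)&(V>90),"yellow":(H>15)&(H<32)&(S>140)&(V>80)}[kind].astype(np.uint8)
    m=cv2.morphologyEx(m,cv2.MORPH_OPEN,np.ones((3,3)))
    n,l,s,ce=cv2.connectedComponentsWithStats(m);i=1+np.argmax(s[1:,4])
    b=s[i]+[x0,y0,0,0,0];cn,_=cv2.findContours((l==i).astype(np.uint8),0,1);r=cv2.minAreaRect(max(cn,key=len))
    return ce[i]+[x0,y0],b,np.array(r[0])+[x0,y0],r[1:]
E
python3 - <<'E'
from vis import *
T=dict(np.load("top0.npz"));S=dict(np.load("scene0.npz"))
for n,k,h,bt,bs in [("tall","black",.072,(325,250,362,290),(360,195,392,282)),("short","black",.0515,(370,230,406,268),(390,195,420,256)),
 ("jar","red",.094,(320,200,362,245),(330,195,372,225)),("cap","yellow",.2,(270,150,300,180),(272,142,298,170)),("oilcap","yellow",.257,(330,105,362,140),(310,98,335,125))]:
  for c,b,nm in((T,bt,"T"),(S,bs,"S")):
    ce,bx,rc,r=blob(c,k,b);print(n,nm,ce.round(1),bx,cast(c,rc,h)[:2].round(4),cast(c,ce,h)[:2].round(4),r)
f=lambda u,v:(u/2.6+160,v/2.6+145)
for n,p in (("spa",(612,98)),("spb",(742,205)),("blue",(357,263))): print(n,cast(T,f(*p),.103)[:2].round(4))
P=[cast(T,f(*p),z) for p,z in(((282,313),.055),((253,521),.055),((10,495),.104),((46,285),.104))]
print(np.round(P,4).tolist(),[np.linalg.norm((P[i]-P[i-1])[:2]) for i in range(4)],np.mean(P,0))
for c,n in((T,"tc"),(S,"sc")):
  im=cv2.convertScaleAbs(c["pixels"],alpha=1.5)
  a=im[245:355,155:280] if n=="tc" else im[255:370,190:335]
  cv2.imwrite(f"pics/{n}cad.png",cv2.resize(a,None,fx=5,fy=5,interpolation=2))
E
```

```text
tall T [340.2 279.4] [334 275  14   9  80] [0.432 0.076] [0.4322 0.0753] ((14.230249404907227, 6.9570112228393555), 18.434947967529297)
tall S [376.  249.2] [ 365  223   24   54 1144] [0.4257 0.0902] [0.4258 0.0897] ((22.37017059326172, 53.688411712646484), 2.4895529747009277)
short T [382.2 254.9] [376 247  16  15 134] [ 0.4399 -0.0272] [ 0.4401 -0.0275] ((16.61585235595703, 10.513568878173828), 36.02737045288086)
short S [403.4 234.7] [393 218  22  35 637] [ 0.4265 -0.0095] [ 0.4275 -0.011 ] ((20.02342987060547, 33.68427658081055), 3.5763344764709473)Traceback (most recent call last):
  File "<stdin>", line 6, in <module>
  File "vis.py", line 12, in blob
    n,l,s,ce=cv2.connectedComponentsWithStats(m);i=1+np.argmax(s[1:,4])
                                                     ~~~~~~~~~^^^^^^^^^
    return _wrapfunc(a, 'argmax', axis=axis, out=out, **kwds)
    return bound(*args, **kwds)
ValueError: attempt to get argmax of an empty sequence
```

```bash
python3 - <<'E'
from vis import *
T=dict(np.load("top0.npz"));S=dict(np.load("scene0.npz"))
h=lambda c,u,v:cv2.cvtColor(c["pixels"],cv2.COLOR_BGR2HSV)[v,u].tolist()
print("T tall",[h(T,u,268) for u in range(326,364,3)]);print([h(T,345,v) for v in range(250,294,3)])
print("S tall",[h(S,u,215) for u in range(360,394,3)],[h(S,376,v) for v in range(198,290,4)])
print("lid",h(T,335,222),h(T,350,225),h(S,340,212),h(S,355,214),"cap",h(T,286,163),h(S,285,158),h(T,347,122),h(S,322,108))
E
```

```text
T tall [[20, 7, 110], [15, 13, 115], [23, 10, 106], [0, 11, 46], [165, 11, 47], [150, 10, 49], [0, 11, 46], [165, 11, 45], [165, 11, 46], [0, 5, 47], [30, 5, 47], [8, 13, 76], [15, 14, 73]]
[[23, 14, 71], [23, 15, 69], [20, 14, 54], [15, 11, 47], [0, 0, 47], [160, 17, 46], [0, 11, 48], [165, 10, 49], [128, 22, 47], [0, 6, 40], [0, 26, 30], [20, 20, 38], [15, 15, 69], [10, 12, 66], [15, 15, 70]]
S tall [[1, 205, 82], [22, 86, 119], [135, 170, 3], [168, 55, 23], [127, 109, 21], [115, 109, 14], [111, 69, 26], [105, 23, 22], [85, 85, 18], [173, 49, 21], [150, 8, 125], [10, 7, 112]] [[130, 7, 116], [0, 0, 102], [120, 9, 30], [130, 22, 35], [162, 111, 23], [133, 109, 21], [150, 28, 18], [162, 134, 19], [135, 78, 13], [120, 91, 14], [0, 26, 20], [75, 28, 18], [60, 35, 22], [40, 59, 13], [158, 60, 17], [135, 78, 13], [80, 45, 17], [90, 13, 20], [120, 57, 18], [60, 255, 4], [100, 16, 47], [120, 3, 101], [150, 5, 102]]
lid [2, 144, 182] [2, 140, 186] [0, 186, 96] [3, 194, 80] cap [23, 123, 208] [22, 185, 88] [23, 105, 206] [21, 169, 83]
```

```bash
sed -i 's/V<38/V<(58 if c["fx"]<500 else 45)/; s/(S>150)&(V>90)/(S>100)\&(V>55)/; s/(S>140)&(V>80)/(S>85)\&(V>50)/; s/    m=cv2.morph.*/    m=cv2.morphologyEx(cv2.morphologyEx(m,3,np.ones((5,5))),2,np.ones((3,3)))/' vis.py
python3 - <<'E'
from vis import *
T=dict(np.load("top0.npz"));S=dict(np.load("scene0.npz"))
for n,k,h,bt,bs in [("tall","black",.072,(325,250,362,290),(360,195,392,282)),("short","black",.0515,(370,230,406,268),(390,195,420,256)),
 ("jar","red",.094,(320,200,362,245),(330,195,372,225)),("cap","yellow",.2,(270,150,300,180),(272,142,298,170)),("oilcap","yellow",.257,(330,105,362,140),(310,98,335,125))]:
  for c,b,nm in((T,bt,"T"),(S,bs,"S")):
    ce,bx,rc,r=blob(c,k,b);print(n,nm,ce.round(1),bx,cast(c,rc,h)[:2].round(4),cast(c,ce,h)[:2].round(4),np.round(r[0],1))
f=lambda u,v:(u/2.6+160,v/2.6+145)
for n,p in (("spa",(612,98)),("spb",(742,205)),("blue",(357,263))): print(n,cast(T,f(*p),.103)[:2].round(4))
P=[cast(T,f(*p),z) for p,z in(((282,313),.055),((253,521),.055),((10,495),.104),((46,285),.104))]
print(np.round(P,4).tolist(),[np.linalg.norm((P[i]-P[i-1])[:2]) for i in range(4)],np.mean(P,0))
for c,n in((T,"tc"),(S,"sc")):
  im=cv2.convertScaleAbs(c["pixels"],alpha=1.5)
  a=im[245:355,155:280] if n=="tc" else im[255:370,190:335]
  cv2.imwrite(f"pics/{n}cad.png",cv2.resize(a,None,fx=5,fy=5,interpolation=2))
E
```

```text
tall T [344.2 270.1] [333 256  24  29 518] [0.4442 0.0605] [0.4453 0.0597] [21.5 29.1]
tall S [376.7 239.6] [ 365  203   27   79 1700] [0.4364 0.0674] [0.443  0.0621] [78. 26.]
short T [387.5 249.2] [374 237  27  26 500] [ 0.4459 -0.0435] [ 0.4458 -0.0429] [20.5 28.7]
short S [403.6 226.1] [ 390  200   26   53 1057] [ 0.4477 -0.0381] [ 0.4445 -0.0391] [24.4 52.3]
jar T [341.8 220.3] [326 204  33  32 732] [0.5357 0.0201] [0.5354 0.0208] [31.1 31.1]
jar S [350.7 207.3] [336 198  31  20 519] [0.5328 0.0235] [0.5337 0.0234] [19. 30.]
cap T [285.2 164.4] [276 154  19  22 333] [0.6549 0.082 ] [0.6549 0.0814] [21. 18.]
cap S [284.3 156. ] [276 146  17  21 306] [0.6485 0.0882] [0.648  0.0879] [20. 16.]
oilcap T [346.9 122.4] [337 110  21  26 421] [ 0.6559 -0.041 ] [ 0.6562 -0.0409] [25. 20.]
oilcap S [322.3 110.8] [314 102  17  19 296] [ 0.6466 -0.0292] [ 0.6467 -0.0302] [18. 16.]
spa [ 0.5553 -0.1105]
spb [ 0.4363 -0.159 ]
blue [0.5259 0.1241]
[[0.5242, 0.1934, 0.055], [0.3893, 0.2807, 0.055], [0.4835, 0.4249, 0.104], [0.6145, 0.3419, 0.104]] [np.float64(0.17383934699123774), np.float64(0.1606954983207902), np.float64(0.172251399653912), np.float64(0.15503205372750914)] [0.50286482 0.31021759 0.0795    ]
```

View pics/tccad.png

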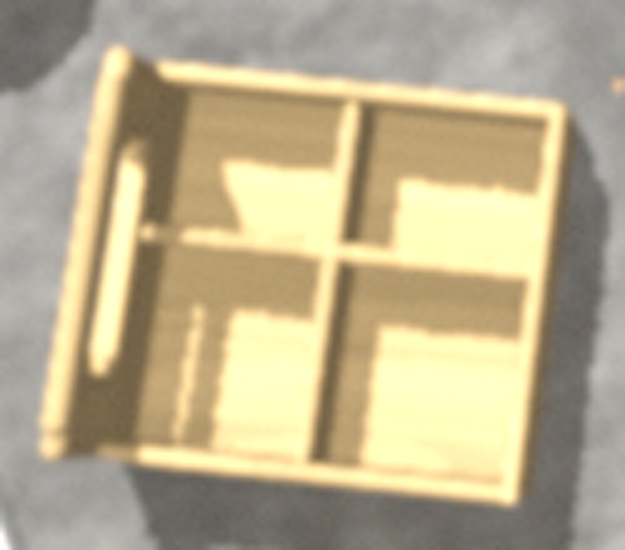

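View pics/sccad.png

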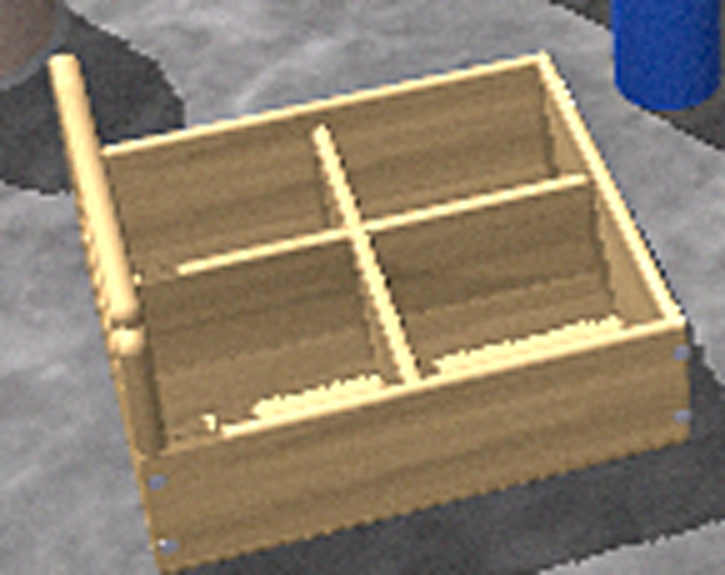

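The caddy's corners, divider cross and wall ends are clear in both crops (top cross at crop 338,250; scene cross at crop 357,232). I'll fit its pose from those points and triangulate the objects.

```bash
python3 - <<'E'
from vis import *
from scipy.optimize import least_squares
import json
T=dict(np.load("top0.npz"));S=dict(np.load("scene0.npz"))
def tri(a,b):
    r=least_squares(lambda X:np.r_[proj(T,X)-a,proj(S,X)-b],[.5,.1,.1]);return r.x,np.abs(r.fun).max()
for n,a,b in(("tall",(344.2,270.1),(376.7,239.6)),("short",(387.5,249.2),(403.6,226.1)),("jar",(341.8,220.3),(350.7,207.6)),("cap",(285.2,164.4),(284.3,156)),("oil",(346.9,122.4),(322.3,110.8)),
 ("spa_top",(395.4,182.7),(379.5,176.5)),("spb_top",(445.4,223.8),(439.5,183))):
    x,e=tri(a,b);print(n,x.round(4),round(e,2))
t=lambda u,v:(u/5+155,v/5+245); s=lambda u,v:(u/5+190,v/5+255)
pts=[(T,t(566,105),(-89,-80,55)),(T,t(516,503),(-89,80,55)),(T,t(107,52),(89,-80,104)),(T,t(42,452),(89,80,104)),(T,t(338,250),(0,-11,49)),(T,t(317,462),(0,74,49)),(T,t(354,103),(0,-74,49)),
(S,s(545,54),(-89,-80,55)),(S,s(684,322),(-89,80,55)),(S,s(688,438),(-89,80,0)),(S,s(160,574),(89,80,0)),(S,s(357,232),(0,-11,49)),(S,s(415,380),(0,74,49))]
def W(p,X):
    x,y,a=p;X=np.array(X)/1e3;return [x+np.cos(a)*X[0]-np.sin(a)*X[1],y+np.sin(a)*X[0]+np.cos(a)*X[1],X[2]]
F=lambda p:np.concatenate([proj(c,W(p,X))-uv for c,uv,X in pts])
for sel in(slice(0,14),slice(14,None),slice(None)):
    r=least_squares(lambda p:F(p)[sel],[.5,.31,1]);print(r.x.round(4),r.fun.round(1))
p=r.x
for n,X in(("jar",(-43,33)),("short",(-43,-44)),("sauce",(41,33)),("tall",(41,-44))):print(n,np.round(W(p,(*X,8)),4))
from workcell import bot
print(bot.current_tool_rot())
E
```

```text
tall [0.4452 0.0592 0.0697] 0.16
short [ 0.4465 -0.0433  0.0487] 0.22
jar [0.5359 0.0203 0.0913] 0.04
cap [0.656  0.0808 0.1954] 0.38
oil [ 0.6579 -0.0427  0.2512] 0.34
spa_top [ 0.555  -0.1106  0.1033] 0.16
spb_top [ 0.4353 -0.1595  0.1036] 0.65
[0.502  0.3102 1.0167] [ 0.9 -0.4  1.4 -0.2 -0.  -1.5 -0.5  2.  -0.3  0.2 -2.   0.4  0.7 -0.9]
[0.5049 0.3119 1.0061] [ 0.3 -1.9  0.5 -0.6  0.3  1.  -0.5  1.1 -0.5 -1.8 -0.1  1.2]
[0.5036 0.3114 1.0093] [ 0.3 -0.5  0.2 -0.3 -0.5 -2.2 -1.7  1.2 -1.1 -0.2 -3.1 -0.1  0.1 -1.3
  0.9 -1.9  1.5 -0.6  1.3  1.   0.5  1.4  0.3 -1.6  0.9  1.3]
jar [0.4527 0.2925 0.008 ]
short [0.5179 0.2515 0.008 ]
sauce [0.4975 0.3636 0.008 ]
tall [0.5626 0.3226 0.008 ]
[-3.10034849e+00 -4.96858738e-01 -1.13992872e-04]
```

```bash
cat > act.py <<'E'
import numpy as np
from scipy.spatial.transform import Rotation as Ro
from workcell import bot
C=(.5036,.3114,1.0093); PSI=1.0093
def rot(psi):
    y=np.array([np.cos(psi),np.sin(psi),0]);z=np.array([0,0,-1.]);return Ro.from_matrix(np.c_[np.cross(y,z),y,z]).as_rotvec()
def best():   # of the two equal grasps, the one nearer the middle of joint 6
    return min((rot(PSI),rot(PSI+np.pi)),key=lambda r:max([abs(bot.inverse_kinematics([x,y,.3],r)[5]) if bot.inverse_kinematics([x,y,.3],r) is not None else 9 for x,y in((.45,-.04),(.56,.32),(.45,.29),(.65,.08))]))
def slot(x,y):
    a=C[2];return np.array([C[0]+np.cos(a)*x-np.sin(a)*y,C[1]+np.sin(a)*x+np.cos(a)*y])
#       position        tcp height on it, pregrasp, N, slot, width
J={"short":((.4463,-.0430),.064,.85,30,(-.043,-.044),.043),"jar":((.5357,.0203),.075,1.,40,(-.043,.033),.065),
   "tall":((.4450,.0595),.108,.85,30,(.041,-.044),.044),"sauce":((.656,.0812),.178,.8,45,(.041,.033),.032)}
UP=.16
def pick(n,r,pos=None):
    p,h,o,N,_,w=J[n];p=pos or p
    bot.set_gripper(o,N)
    bot.goto([*p,h+UP],r);bot.line_to([*p,h+.003],max_speed=.15)
    bot.set_gripper(0,N);print(n,"opening mm",bot.current_opening()*92,"want",w*1e3,"grip",bot.current_grip_force())
    bot.line_to([*p,h+.02],max_speed=.05);bot.hold(.2)
    print("lifted F",np.round(bot.current_contact_force(),1),bot.current_opening()*92)
def place(n):
    p,h,o,N,s,w=J[n];q=slot(*s);x,y,_=bot.current_ee_pos()
    bot.line_to([x,y,h+UP],max_speed=.2)
    bot.line_to([*q,h+UP],max_speed=.2)
    bot.line_to([*q,h+.024],max_speed=.12);bot.hold(.2)
    f0=bot.current_contact_force()[2];z=h+.024
    while z>h+.004:
        z-=.001;bot.line_to([*q,z],max_speed=.03)
        if bot.current_contact_force()[2]-f0>2.5:break
    print(n,"down at",round(z-h-.003,4),"floor .008; dF",bot.current_contact_force()[2]-f0,"open",bot.current_opening()*92)
    if z-h-.003>.012: print("HIGH: not released");return
    bot.set_gripper(min(1,w/.092+.18));bot.hold(.2)
    bot.line_to([*q,h+UP],max_speed=.2);print("t",bot.current_clock())
E
python3 - <<'E'
from act import *
for r in(rot(PSI),rot(PSI+np.pi)):
  for n,(p,h,*_,s,w) in J.items():
    for q,z in((p,h),(p,h+UP),(slot(*s),h+.01),(slot(*s),h+UP)):
      k=bot.inverse_kinematics([*q,z],r);print(n,None if k is None else np.round(k,2))
print(bot.current_clock(),best(),bot.current_contact_force())
E
```

```text
short [-0.37  0.01  2.08  0.    1.05 -1.38]
short [-0.37 -0.19  1.92  0.    1.41 -1.38]
short [ 0.24  0.31  1.71 -0.    1.12 -0.77]
short [ 0.24  0.15  1.58 -0.    1.4  -0.77]
jar [-0.19  0.21  1.83 -0.    1.1  -1.2 ]
jar [-0.19  0.04  1.68 -0.    1.42 -1.2 ]
jar [ 0.35  0.21  1.81 -0.    1.12 -0.66]
jar [ 0.35  0.05  1.67 -0.    1.42 -0.66]
tall [-0.14 -0.06  2.05 -0.    1.16 -1.15]
tall [-0.14 -0.21  1.86 -0.    1.5  -1.15]
tall [ 0.33  0.43  1.46 -0.    1.25 -0.67]
tall [ 0.33  0.32  1.3  -0.    1.52 -0.67]
sauce [-0.06  0.4   1.37 -0.    1.37 -1.07]
sauce [-0.06  0.34  1.14 -0.    1.66 -1.07]
sauce [ 0.44  0.28  1.5  -0.    1.35 -0.57]
sauce [ 0.44  0.22  1.29 -0.    1.63 -0.57]
short [-0.37  0.01  2.08 -0.    1.05  1.77]
short [-0.37 -0.19  1.92 -0.    1.41  1.77]
short [ 0.24  0.31  1.71 -0.    1.12  2.37]
short [ 0.24  0.15  1.58 -0.    1.4   2.37]
jar [-0.19  0.21  1.83 -0.    1.1   1.94]
jar [-0.19  0.04  1.68 -0.    1.42  1.94]
jar [ 0.35  0.21  1.81 -0.    1.12  2.48]
jar [ 0.35  0.05  1.67 -0.    1.42  2.48]
tall [-0.14 -0.06  2.05 -0.    1.16  1.99]
tall [-0.14 -0.21  1.86 -0.    1.5   1.99]
tall [ 0.33  0.43  1.46 -0.    1.25  2.47]
tall [ 0.33  0.32  1.3  -0.    1.52  2.47]
sauce [-0.06  0.4   1.37 -0.    1.37  2.07]
sauce [-0.06  0.34  1.14 -0.    1.66  2.07]
sauce [ 0.44  0.28  1.5  -0.    1.35  2.57]
sauce [ 0.44  0.22  1.29 -0.    1.63  2.57]
0.1 [0.87045552 3.01859431 0.        ] [0.11929017 0.04598045 0.50496789]
```

```bash
python3 - <<'E'
from act import *
pick("short",rot(PSI)); place("short")
from vis import *
c=bot.read_camera("scene");cv2.imwrite("pics/s2.png",c["pixels"])
E
```

```text
short opening mm 42.18189075678579 want 43.0 grip 29.99697670340538
lifted F [-0.7 -0.4 -1.7] 42.54201401484662
short down at 0.007 floor .008; dF 6.0113227862096155 open 42.11904396970757
t 14.125
```

View pics/s2.png

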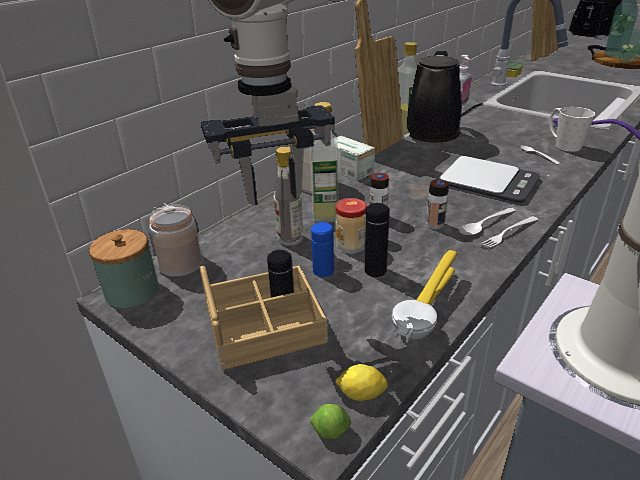

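The short mill stands upright in the front narrow compartment at (281,275), and the other objects haven't moved. Next are the jar and then the tall mill.

```bash
python3 - <<'E'
from act import *
pick("jar",rot(PSI)); place("jar")
pick("tall",rot(PSI)); place("tall")
from vis import *
c=bot.read_camera("scene");cv2.imwrite("pics/s3.png",c["pixels"])
E
```

```text
jar opening mm 63.404200858755324 want 65.0 grip 40.0006502866745
lifted F [-0.2  0.6 -5.2] 63.64632065100547
jar down at 0.007 floor .008; dF 10.296534876458256 open 63.73716953938528
t 27.1333
tall opening mm 43.241927621703255 want 44.0 grip 29.991145133972168
lifted F [ 0.1 -0.4 -1.8] 42.912876318969104
tall down at 0.007 floor .008; dF 6.33313147420362 open 42.84195214828875
t 39.8167
```

View pics/s3.png

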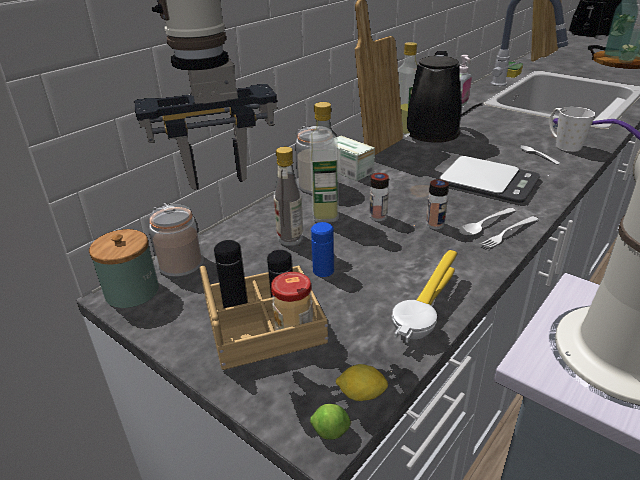

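The jar is at (292,300) in the front wide compartment and the tall mill at (230,270) in the back narrow one, both upright. Next is the sauce bottle, carried higher so it clears the tall mill.

```bash
python3 - <<'E'
import act
from act import *
act.UP=.19
pick("sauce",rot(PSI)); place("sauce")
from vis import *
c=bot.read_camera("scene");cv2.imwrite("pics/s4.png",c["pixels"])
c=bot.read_camera("top");cv2.imwrite("pics/t4.png",c["pixels"])
E
```

```text
sauce opening mm 32.72215034975663 want 32.0 grip 44.569286226724216
lifted F [-0.   0.3 -4.3] 32.893194695610156
sauce down at 0.007 floor .008; dF 6.8492587542765975 open 32.83367899915038
t 53.8
```

View pics/s4.png

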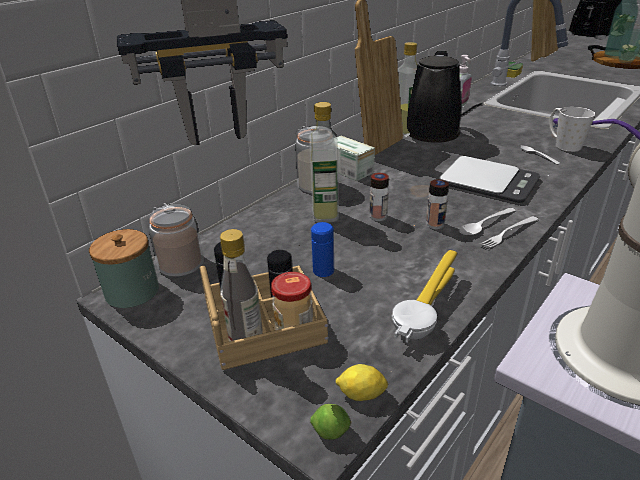

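The sauce bottle is in the back wide compartment (cap at 232,243). I'll check its lean against a projected vertical before handing in.

```bash
python3 - <<'E'
from act import *
from vis import *
S=bot.read_camera("scene");T=bot.read_camera("top")
q=slot(.041,.033)
print(proj(S,[*q,.2034]),proj(S,[*q,.008]),proj(T,[*q,.2034]))
print(blob(S,"yellow",(215,225,250,258))[0])
p=proj(T,[*q,.2034]).astype(int);
try: print(blob(T,"yellow",(p[0]-14,p[1]-14,p[0]+14,p[1]+14))[:2])
except Exception as e: print(e)
a=cv2.convertScaleAbs(S["pixels"][220:370,190:340],alpha=1.5);cv2.imwrite("pics/s5.png",cv2.resize(a,None,fx=4,fy=4,interpolation=2))
E
```

```text
[231.85167022 242.70801738] [245.81175921 340.26173992] [174.43990618 313.1866773 ]
[231.74542429 243.21797005]
(array([183.5952381, 314.9047619]), array([180, 309,   8,  13,  84]))
```

View pics/s5.png

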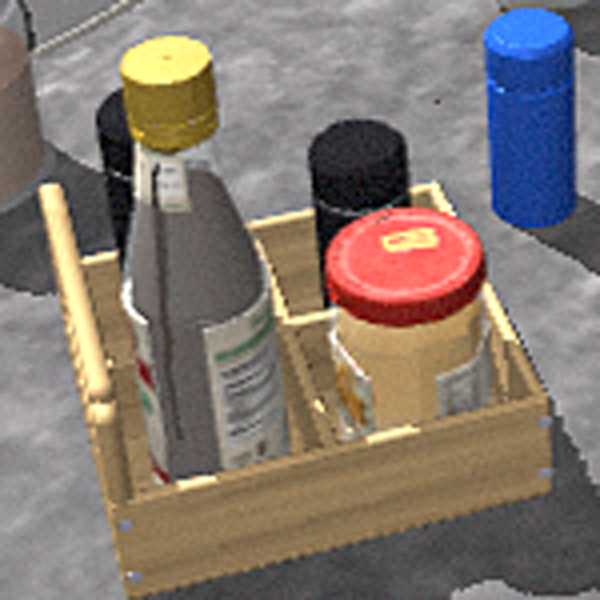

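View pics/t4.png

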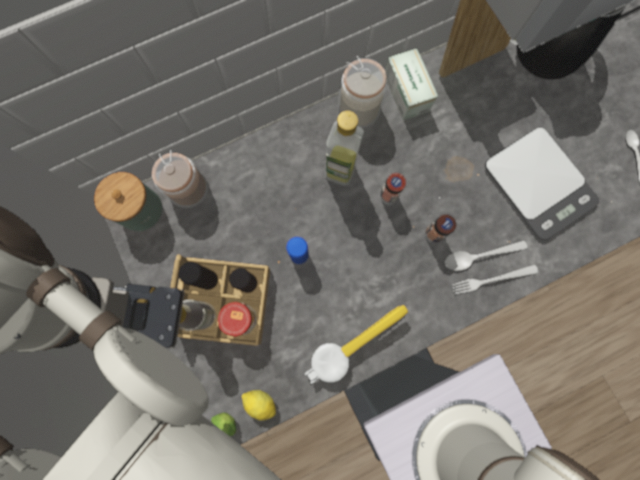

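The cap sits within 1 px of where an upright bottle would project. All four pieces stand in their own compartments, and the spice jars, oil bottle and blue mill are where they were, so I'm handing in.

```bash
python3 -c "
from workcell import bot
print(bot.job_done(),bot.current_clock())"
```

```text
the job is handed in; nothing more can be done
the job is handed in; nothing more can be done
```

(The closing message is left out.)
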